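# Press a brass bushing home in an olive-wood board with the crank screw press

### The arm

A 6-joint arm with a two-finger parallel gripper is mounted at the origin on the work surface. World frame = base frame: x ahead of the robot, y to its left, z up, the work surface at z = 0. Lengths are in m, angles in rad, forces in N, time in s.
With the tool pointing down it reaches from about 0.375 to 0.9 m from the base axis. Payload 3.1 kg.
Tool frame: the origin (TCP) lies midway between the tips of the shut fingers; the grasp point (between the pads) lies 19 mm behind it; z points along the fingers, y is the line along which they close (so a half turn about z gives the same grasp; the last joint's range is limited). The gripper opens to 87 mm and grips with 3 to 60 N. Pads are 19 mm wide; open, the fingers measure 117 mm over their backs; the gripper's body (75 mm by 190 mm) begins 51 mm behind the grasp point.
Start: joints at [-1.288, 0.527, 1.433, -0, 1.181, -0.178], TCP at [0.278, -0.559, 0.223] pointing down, gripper open.
Joint ranges: [-3.08, 3.08], [-0.75, 2.2], [0.22, 2.44], [-1.43, 4.57], [0, 2.65], [-2.85, 2.85]. Speed limits (rad/s): [2.79, 2.79, 3.14, 3.14, 3.14, 3.14].

### API

Orientations are given as a unit quaternion [x, y, z, w].
In Python, from rig import status, imaging, order gives the robot as it stands.
- The arm moves only by the tool arm_command, never from a script. Its argument "deltas" is one flat list of numbers, 5 for each row, row after row: the opening, from -1 (shut) to 1 (fully open), so that 0 is half open, then the shift along the tool's x, y, z in m, then the turn about the tool's z in rad. In form: [gripper, tx, ty, tz, roll, gripper, tx, ty, tz, roll, ...]. A call has 1 to 12 rows; each row shifts and turns the commanded pose from where the row before left it, along the tool's axes as they then stand; what a row does not reach is not made up. A row lasts 1/8 s, in which the tool goes at most 62.5 mm and 10.7 degrees, less where a joint would pass 70% of its speed; a pose out of reach is approached as far as the arm can. A call with a gripper value outside its range is refused whole. The fingers move at their own pace and stop on an object; "newtons" is the grip in N (left out, the last holds). Time passes only in rows, so rows that do not move let the fingers close. It gives the time, the measured TCP pose, the force, the opening and the grip force at its end, in the units of the state.
- status.get_obs(): the state, without advancing time (a new reading comes with each control period).
- imaging.camera(name): name is "scene" or "top" or "wrist"; returns (picture, depth): 480x640x3 uint8, red, green, blue; 480x640 float32, m along the optical axis (not along the pixel's ray), 0 where there is no reading.
- imaging.camera_params(name): a dict with "intrinsics" (3x3 intrinsics, pixels), "k1" (the pictures are not rectified: a ray, as slopes to the right and down, at radius r is drawn at 1 + k1 r^2 times it, then the intrinsics apply), "camera_from_world" (4x4, takes a point from world to camera coordinates). Camera axes: x right, y up, looking along -z (the intrinsics and any distortion apply to the point x, -y, -z); pixel columns grow to the right and rows downward; lengths in m; the calibration is good to about 2 mm. A picture is of the moment at which its call begins: read the wrist's pose just before it. camera_params takes no time and is no camera call; for the wrist camera it gives the pose at the moment of the call.
- order.hand_in(): hands the job in; it is judged then, once.
The state is a dict: "time": time; "q": joint angles; "joint_velocities": joint speeds; "joint_torque": joint torques, N m; "position": TCP position; "tool_rot": TCP orientation; "ft_force": force on the tool from outside, world axes, zero at the start; "moment": the same for the moment, N m; "grip_width": finger opening in m; "grip_force": force on a finger pad.
Only numpy, scipy, OpenCV 4.12 (cv2) and the standard library are available. Lean on these libraries where they do the work, as an engineer would, in place of code of your own. Each camera call takes 0.05 s, during which the arm holds its last target. There are 200 camera calls.

### The job

Take the olive-wood serving board whose brass bushing still stands proud, lay it flat on the bed of the screw press with its handle end against the back stop so that the bushing sits under the ram, and crank the press down by its red grip until the bushing's flange has landed tight in its recess: feel the crank stiffen as it lands, snug it up and stop there, so that the wood is not crushed. Then wind the ram back up at least half a turn so that it stands clear, let go, and leave the board lying on the press bed and the other things on the bench where they are.

Things in the scene. Friction and masses are not known exactly. Their poses are not given: they have to be found in the camera images.
- press: Grey-green cast C-frame screw press, fixed. Origin on the bench under the vertical screw axis; +x from the open front to the column, z up. Flat bed, top 35 mm above the bench, x -175 to +125 mm, 150 mm wide. Column from x +67 mm, 64 mm wide; boss round the screw 62 mm in diameter, 118 to 176 mm up; overarm from boss to column. Front and both sides of the throat are open.
- stop (a point): Middle of the lower edge, on the bed, of the front face of the press's back stop: a steel bar across the bed, 60 mm wide, 16 mm high, its face square to the press's x axis and 22 mm behind the screw axis. Same axes as the press.
- ram: The steel ram, 30 mm in diameter. Origin at the centre of its flat lower face; z up. It moves only vertically, at the start about 92 mm (+-3 mm) above the bench. It bears on the bushing with about 80 N while driving it; 110 N shows that the flange has landed tight (about 8 N at the grip), above 230 N (about 12 N at the grip) the wood is crushed.
- crank (a joint): Crank angle, rad; at 0 the arm points along the press's +x. Grows clockwise seen from above, driving ram, crank and grip down together 16 mm a turn; turning back raises them. Stays where left; goes to about 22. Push along the circle at the grip: 3 to 3.5 N running free, plus 3.9 N per 100 N under the ram. From the landing on, the ram force climbs about 35 N per 0.1 rad.
- crank_hub (a point): Centre of the crank's arm on the screw axis. Crank radius (screw axis to grip axis) 65 mm; hub 34 mm in diameter, its cap reaching 17 mm above this point.
- grip_mid (a point): Middle (half-way up) of the crank's red upright grip, 26 mm in diameter and 62 mm tall, spinning freely about its own vertical axis on the outer end of the crank arm. The arm's top lies 34 mm below this point.
- board: The serving board to be worked (see board_mid); origin 9 mm below that point, on its underside, same axes. Olive wood, about 0.26 kg, lying on the bench.
- board_mid (a point): Middle of that board, at its centre of mass, half-way through its 18 mm thickness; +x to the handle end, z up. Body 60 mm wide from x -139 to +61 mm; handle 42 mm wide from there to a round tip at x +161 mm; bushing axis at x +139 mm, so it comes under the screw axis when the tip touches the back stop.
- bushing_top (a point): Centre of the top of the flanged brass bushing in the board's handle (flange 25 mm in diameter, 4 mm thick), at the start 9 to 17 mm above the wood. It is a press fit: it goes down only under about 80 N of ram force and stays put. Its flange lands in a recess bored by hand, 0 to 3.2 mm deep, not to be seen or known beforehand, so that home its top is 0.8 to 4 mm above the wood.
- finished_board: Bystander: another such board with its bushing already home, lying on the bench.
- bushing_tray: Bystander: open blue plastic tray 100 x 75 x 30 mm with spare brass bushings.
- mallet: Bystander: wooden mallet, 265 mm long, lying.
- glue_bottle: Bystander: white glue bottle, 60 mm in diameter and 175 mm tall, upright.
- try_square: Bystander: try square, 155 x 110 mm, lying.
- pencil: Bystander: flat red carpenter's pencil, 180 mm long.
- sanding_block: Bystander: cork sanding block 110 x 65 x 31 mm.

How it is judged:
On the way, in this order (a step that is already met when the one before it is completed fails the run):
1. the board lies flat on the press bed with its bushing under the ram, within 6 mm of the ram's axis, the bushing still proud of the wood (horizontal distance between bushing_top and ram below 0.006 m and z of board_mid in the frame of press below 0.0458 m and angle between board_mid's own z axis and vertical below 0.03 rad and z of bushing_top in the frame of board above 0.0245 m), for 0.2 s.
2. the ram has driven the bushing home: flange landed and held tight, over 110 N under the ram (the press fit alone gives 80 N) (contact force between ram and board above 110 N and z of bushing_top in the frame of board below 0.0235 m), for 0.1 s.
At the end, for the whole second after the job is handed in: The bushing is home (top of its flange no more than 5.5 mm above the wood's upper face, that is 23.5 mm above the board's underside), the ram stands at least 5 mm clear above it, and the board lies flat on the press bed with its bushing within 12 mm of the ram's axis (z of ram in the frame of bushing_top above 0.005 m and horizontal distance between bushing_top and ram below 0.012 m and z of board_mid in the frame of press below 0.0458 m and angle between board_mid's own z axis and vertical below 0.03 rad and z of bushing_top in the frame of board below 0.0235 m); the robot touches nothing.
It fails at once if the wood is crushed: more than 230 N between ram and bushing (contact force between ram and board above 230 N).
It fails at once if another thing on the bench is pushed more than 30 mm from its place (distance of any of finished_board, bushing_tray, mallet, glue_bottle, try_square, pencil, sanding_block from where it was at the start of the episode above 0.03 m).
It also fails if it takes over 72 s, if anything falls off the work surface, if the arm or the gripper's body presses on something with over 40 N, if the wrist force passes 120 N, or if a joint passes its speed limit or range.

## Working session

There is one attempt and no reset: what is moved stays moved. The work goes in short steps, Python scripts to look and compute and a tool call to move; the robot and the scene stay as the last step left them, time stands still between calls to the robot, and variables do not carry over. Pictures are saved under pics/ and viewed, at most 10 in all, crops included, and the job is handed in when it is done.

Besides the shell and the picture viewer there is one more tool, called after "Call:" by a JSON object that holds its "method" and its "body". arm_command: Moves the arm, as the interface text tells. Its arguments: {"type":"object","properties":{"deltas":{"type":"array"},"newtons":{"type":"number"}},"required":["deltas"]}

```bash
ls; mkdir -p pics
cat > h.py <<'E'
import numpy as np, cv2
from rig import status, imaging, order
def snap(n):
    p=imaging.camera_params(n); im,d=imaging.camera(n); return im,d,p
def cloud(d,p):
    K=np.array(p["intrinsics"]);k1=p["k1"]
    v,u=np.mgrid[0:480,0:640]
    a=(u-K[0,2])/K[0,0];b=(v-K[1,2])/K[1,1]
    x,y=a.copy(),b.copy()
    for _ in range(15):
        s=1+k1*(x*x+y*y);x=a/s;y=b/s
    P=np.stack([x*d,-y*d,-d,np.ones_like(d)],-1)
    W=P@np.linalg.inv(np.array(p["camera_from_world"])).T
    W=W[...,:3];W[d<=0]=np.nan
    return W
def proj(pt,p):
    K=np.array(p["intrinsics"]);c=np.array(p["camera_from_world"])@np.append(pt,1)
    x,y=c[0]/-c[2],-c[1]/-c[2];s=1+p["k1"]*(x*x+y*y)
    return K[0,0]*x*s+K[0,2],K[1,1]*y*s+K[1,2]
def save(n,im): cv2.imwrite(n,im[...,::-1])
E
python3 - <<'E'
from h import *
for n in("top","scene"):
    im,d,p=snap(n);save(f"pics/{n}.png",im);np.savez(f"{n}.npz",im=im,W=cloud(d,p))
    print(n,np.linalg.inv(np.array(p["camera_from_world"]))[:3].round(3),p["intrinsics"],p["k1"])
print(status.get_obs())
E
```

```text
pics
top [[ 0.026  0.985 -0.17   0.329]
 [-1.     0.027  0.003  0.093]
 [ 0.008  0.17   0.985  1.366]] [[498.13655048   0.         315.97494901]
 [  0.         498.13655048 237.66324862]
 [  0.           0.           1.        ]] -0.07371351781681613
scene [[ 0.033 -0.56   0.828  1.87 ]
 [ 0.999  0.024 -0.023  0.043]
 [-0.007  0.828  0.56   1.051]] [[574.0965201    0.         319.72208841]
 [  0.         574.0965201  245.73000215]
 [  0.           0.           1.        ]] 0.05644856158903517
{'time': 0.1, 'q': array([-1.28750345e+00,  5.28363558e-01,  1.43376624e+00, -1.47521692e-05,
        1.18140728e+00, -1.78499732e-01]), 'joint_velocities': array([-0.00079892, -0.00218728, -0.0030967 , -0.00010574, -0.00027122,
        0.00021376]), 'joint_torque': array([-8.58363746e-04, -4.40985453e+01, -1.77150428e+01,  6.34462922e-02,
        5.33335574e-02, -4.92866479e-05]), 'position': array([ 0.27830702, -0.55888169,  0.22167794]), 'tool_rot': array([ 9.73460564e-01,  2.28852756e-01, -5.77292325e-05, -9.70522981e-04]), 'ft_force': array([-0.13997217,  0.11632635, -0.4547112 ]), 'moment': array([ 0.00029137,  0.0486806 , -0.00109465]), 'grip_force': 0.0, 'grip_width': 0.08716995990910656}
```

View pics/top.png

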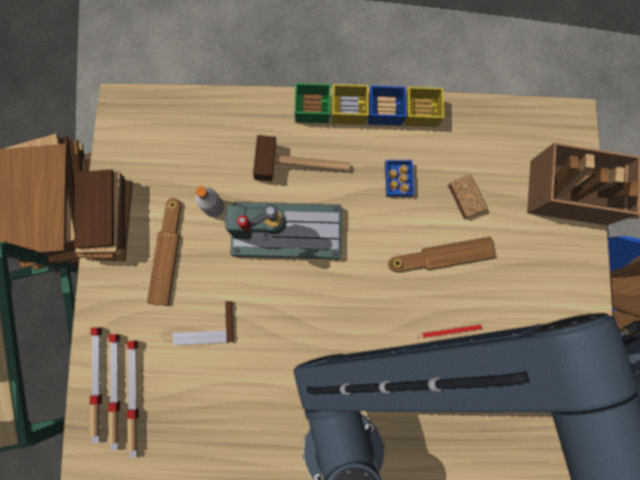

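View pics/scene.png

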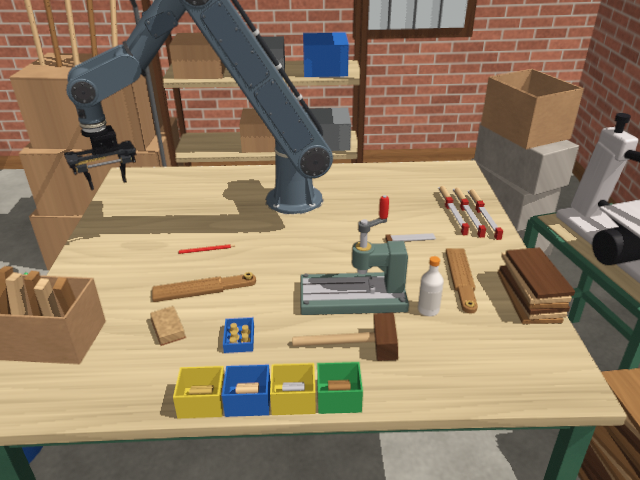

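The top view shows the press with its bed at (230–342, 205–258), column to the left (+y), red grip near (243,222), boards at (165,250) and (442,255), bottle at (208,200). The right board's bushing is at (397,264). Now I'll measure from the depth.

Run:
```python
from h import *
T=np.load("top.npz");W=T["W"];im=T["im"].astype(int);S=np.load("scene.npz");Ws=S["W"];ims=S["im"].astype(int)
for n,W_ in(("top",W),("scene",Ws)):
    r=W_.reshape(-1,3); ok=(r[:,0]>.3)&(r[:,0]<.85)&(abs(r[:,1])<.5)&(abs(r[:,2])<.02); print(n,"bench z",np.median(r[ok,2]))
def blob(W,u0,u1,v0,v1,z0,z1):
    m=np.zeros(W.shape[:2],bool);m[v0:v1,u0:u1]=1
    return W[m&(W[...,2]>z0)&(W[...,2]<z1)]
def rect(q,t):
    r=cv2.minAreaRect(q[:,:2].astype(np.float32)*1000);print(t,len(q),np.round(r,1).tolist() if 0 else r,"z",np.median(q[:,2]).round(4),q[:,2].max().round(4))
a=blob(W,380,505,230,280,.010,.06);rect(a,"boardR all");rect(a[a[:,2]<.023],"R wood");b=a[a[:,2]>.025]
if len(b):print("R bush",len(b),b.mean(0),np.median(b,0))
a=blob(W,145,185,190,310,.010,.06);rect(a,"boardL");b=a[a[:,2]>.025];print(len(b),b.mean(0) if len(b) else 0)
a=blob(Ws,140,265,265,305,.010,.06);rect(a,"boardR scene");b=a[a[:,2]>.025];print(len(b),np.median(b,0) if len(b) else 0)
a=blob(W,215,350,195,262,.028,.041);rect(a,"bed top")
a=blob(Ws,290,415,260,312,.028,.041);rect(a,"bed scene")
a=blob(W,215,350,195,262,.15,.32);rect(a,"press high")
for im_,W_,t in((im,W,"top"),(ims,Ws,"scene")):
    m=(im_[...,0]>150)&(im_[...,1]<50)&(im_[...,2]<60)&(W_[...,2]>.15)&(W_[...,0]>.3)&(abs(W_[...,1])<.5)
    q=W_[m];print("grip",t,len(q),q.min(0).round(4),q.max(0).round(4),q.mean(0).round(4))
big=cv2.resize(T["im"][170:300,190:440],None,fx=3.2,fy=3.2,interpolation=cv2.INTER_CUBIC);save("pics/t2.png",big)
big=cv2.resize(S["im"][190:320,280:460],None,fx=4.4,fy=4.4,interpolation=cv2.INTER_CUBIC);save("pics/s2.png",big)
```

```text
top bench z 0.00029208315103645965
scene bench z -0.0011094939243113666
boardR all 2073 ((528.609375, -259.53619384765625), (70.81502532958984, 306.75079345703125), 11.523045539855957) z 0.0179 0.0361
R wood 1949 ((528.609375, -259.53619384765625), (70.81502532958984, 306.75079345703125), 11.523045539855957) z 0.0177 0.023
R bush 73 [ 0.5008565  -0.15055802  0.02980146] [ 0.49900554 -0.1331063   0.02961975]
boardL 2079 ((517.3300170898438, 502.15679931640625), (62.813533782958984, 301.7676086425781), 86.1641845703125) z 0.0181 0.0277
16 [0.55070588 0.49555012 0.02570125]
boardR scene 1311 ((527.3136596679688, -257.3731689453125), (73.34776306152344, 298.2371826171875), 12.273314476013184) z 0.0165 0.0362
35 [ 0.50087012 -0.13270961  0.02832512]
bed top 4196 ((581.31396484375, 194.4049072265625), (344.3952331542969, 151.09552001953125), 89.69173431396484) z 0.0353 0.041
bed scene 3026 ((584.3571166992188, 170.850341796875), (298.3319091796875, 158.8886260986328), 89.78402709960938) z 0.0339 0.041
press high 1449 ((572.9280395507812, 239.60952758789062), (146.53036499023438, 79.24993896484375), 88.93150329589844) z 0.1758 0.3136
grip top 3 [0.5376 0.2508 0.3057] [0.5384 0.2549 0.3093] [0.538  0.2527 0.3074]
grip scene 83 [0.5526 0.2422 0.2495] [0.5655 0.2613 0.3076] [0.5595 0.2543 0.2824]
```

View pics/t2.png

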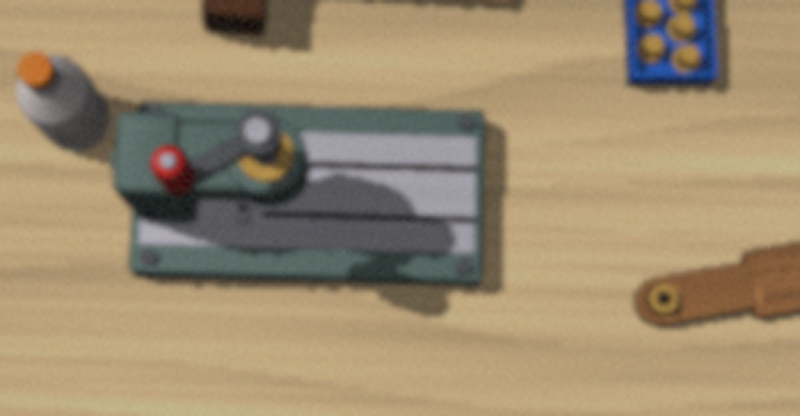

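The zoom shows the crank arm running from the hub (256,132) to the grip (170,163). The right board's bushing (663,297) stands proud, about 0.030–0.036 m high. I'll move over that board.

Call:
{"method": "arm_command", "body": {"deltas": [1,0.051,-0.021,0,0,1,0.051,-0.021,0,0,1,0.051,-0.021,0,0,1,0.051,-0.021,0,0,1,0.051,-0.021,0,0,1,0.051,-0.021,0,0,1,0.05,-0.02,0,0,1,0,0,0,-0.166,1,0,0,0,-0.166,1,0,0,0,-0.166,1,0,0,0,-0.166,1,0,0,0,-0.166]}}

```text
time: 1.6
position: [0.5319, -0.2699, 0.222]
tool_rot: [0.797, 0.604, -0.0, -0.001]
ft_force: [-0.1, -0.2, 0.4]
grip_width: 0.0873
grip_force: 0.0
```

Call:
{"method": "arm_command", "body": {"deltas": [1,0,0,0,-0.166,1,0,0,0,-0.166,1,0,0,0,-0.166,1,0,0,0,0,1,0,0,0,0]}}

```text
time: 2.22
position: [0.532, -0.2701, 0.2223]
tool_rot: [0.627, 0.779, 0.0, -0.0]
ft_force: [-0.2, -0.6, 0.0]
grip_width: 0.087
grip_force: 0.0
```

```bash
cat >> h.py <<'E'
from scipy.spatial.transform import Rotation as R
def pose():
    o=status.get_obs();return o,np.array(o["position"]),R.from_quat(o["tool_rot"])
def togo(p,yaw_deg=None):
    o,t,r=pose();x=r.as_matrix()[:,0];y=np.degrees(np.arctan2(x[1],x[0]))
    print("t",round(o["time"],2),"pos",t.round(4),"yaw",y.round(2),"tool delta",r.inv().apply(np.array(p)-t).round(4), "roll",None if yaw_deg is None else round(np.radians(y-yaw_deg),4))
E
python3 - <<'E'
from h import *
togo([.531,-.270,.22],102.7)
im,d,p=snap("wrist");W=cloud(d,p);np.savez("w1.npz",im=im,W=W);save("pics/w1.png",im)
print(np.linalg.inv(np.array(p["camera_from_world"])).round(3)[:3])
q=W[(W[...,2]>.012)&(W[...,2]<.022)];print(len(q),cv2.minAreaRect(q[:,:2].astype(np.float32)*1000))
q=W[(W[...,2]>.026)&(W[...,2]<.045)];print(len(q),np.median(q,0))
E
```

```text
t 2.23 pos [ 0.532  -0.2701  0.2223] yaw 102.41 tool delta [ 0.0003 -0.001   0.0023] roll -0.005
[[ 0.977 -0.204 -0.065  0.513]
 [ 0.214  0.93   0.299 -0.187]
 [-0.001 -0.306  0.952  0.385]]
15568 ((636.7762451171875, -256.69122314453125), (312.4494934082031, 298.40155029296875), 2.1080775260925293)
6288 [ 0.70783759 -0.30105227  0.03042197]
```

View pics/w1.png

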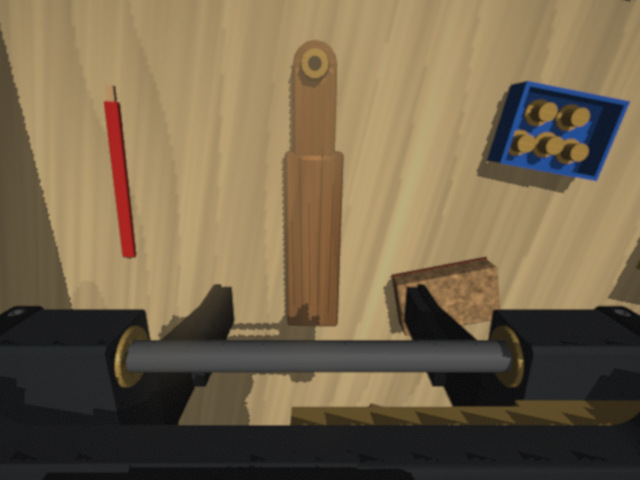

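The wrist view shows the board at u 285–343, v 40–326, with the bushing at (314,63). The sanding block's near corner is at (393,270), which could be close to the right finger.

Run:
```python
from h import *
D=np.load("w1.npz");W=D["W"]
B=W[35:330,270:355]
q=B[(B[...,2]>.013)&(B[...,2]<.022)]
r=cv2.minAreaRect(q[:,:2].astype(np.float32)*1000);print(r,np.median(q[:,2]))
b=W[45:90,295:335];b=b[b[...,2]>.026];print("bush",len(b),b.min(0),b.max(0),b.mean(0),np.median(b[:,2]))
body=W[165:320,270:355];body=body[(body[...,2]>.013)&(body[...,2]<.022)]
c=body.mean(0)
u=np.array([np.cos(np.radians(102.5)),np.sin(np.radians(102.5))])
for k in range(3):
    n=np.array([u[1],-u[0]]);s=(body[:,:2]@u);t=body[:,:2]@n
    bins=np.linspace(s.min()+.005,s.max()-.005,16);ids=np.digitize(s,bins)
    mid=np.array([((t[ids==i].min()+t[ids==i].max())/2,s[ids==i].mean(),t[ids==i].max()-t[ids==i].min()) for i in range(1,16)])
    f=np.polyfit(mid[:,1],mid[:,0],1)
    d=u+f[0]*n;u=d/np.linalg.norm(d)
print("yaw",np.degrees(np.arctan2(u[1],u[0])),"width",np.median(mid[:,2]))
n=np.array([u[1],-u[0]]);s=q[:,:2]@u;t=q[:,:2]@n
sb=body[:,:2]@n;tc=(np.percentile(sb,1)+np.percentile(sb,99))/2
print("s range",s.min(),s.max(),"len",np.ptp(s),"t centre",tc)
for com in (s.max()-.161,s.min()+.139):print("com",com*u+tc*n)
print("bush s from tip",s.max()-b[:,:2].mean(0)@u,"t",b[:,:2].mean(0)@n)
k=W[250:340,380:505].reshape(-1,3);k=k[(k[:,2]>.02)&(k[:,2]<.04)]
com=(s.max()-.161);print("block rel board: s",(k[:,:2]@u-com).min(),(k[:,:2]@u-com).max(),"t",(k[:,:2]@n-tc).min())
```

```text
((522.2239990234375, -259.63092041015625), (60.111061096191406, 299.46771240234375), 11.527174949645996) 0.018306313688425918
bush 647 [ 0.48457588 -0.14637771  0.02714235] [ 0.50896137 -0.1221729   0.03364027] [ 0.49674642 -0.13426447  0.03082566] 0.030843948808551458
yaw 101.51578932984768 width 0.05920807714298215
s range -0.5083903094152628 -0.20892614319711672 len 0.29946416621814603 t centre 0.4599818253844145
com [ 0.52457357 -0.27064959]
com [ 0.5244666  -0.27012454]
bush s from tip 0.021804997489510147 t 0.4599424911980241
block rel board: s -0.14062932541698414 -0.054902047856442815 t 0.0921458903115277
```

Call:
{"method": "arm_command", "body": {"deltas": [1,0.001,-0.007,0.05,0.016,1,0,0,0.055,0,1,0,0,0.055,0,1,0,0,0.04,0,1,0,0,0.017,0,1,0,0,0,0,-1,0,0,0,0,-1,0,0,0,0,-1,0,0,0,0,-1,0,0,0,0,-1,0,0,0,0], "newtons": 30}}

```text
time: 3.65
position: [0.5258, -0.2711, 0.0065]
tool_rot: [0.632, 0.775, 0.0, 0.001]
ft_force: [-0.0, 0.8, 6.3]
grip_width: 0.0597
grip_force: 30.0
```

Call:
{"method": "arm_command", "body": {"deltas": [-1,0,0,-0.02,0,-1,0,0,-0.05,0,-1,0,0,-0.06,0,-1,0,0,-0.06,0,-1,0,0,0,0.1,-1,0,0,0,0.1,-1,0.05,0,0,0,-1,0.05,0,0,0,-1,0.05,0,0,0,-1,0,0,0,0,-1,0,0,0,0]}}

```text
time: 5.03
position: [0.5246, -0.1207, 0.196]
tool_rot: [0.706, 0.709, -0.0, 0.0]
ft_force: [0.3, 0.1, -3.1]
grip_width: 0.0598
grip_force: 30.0
```

Run:
```python
from h import *
togo([.57,.05,.05],90)
im,d,p=snap("wrist");W=cloud(d,p);np.savez("w2.npz",im=im,W=W);save("pics/w2.png",im)
```

```text
t 5.03 pos [ 0.5246 -0.1207  0.196 ] yaw 90.23 tool delta [0.1707 0.0461 0.1458] roll 0.0041
```

View pics/w2.png

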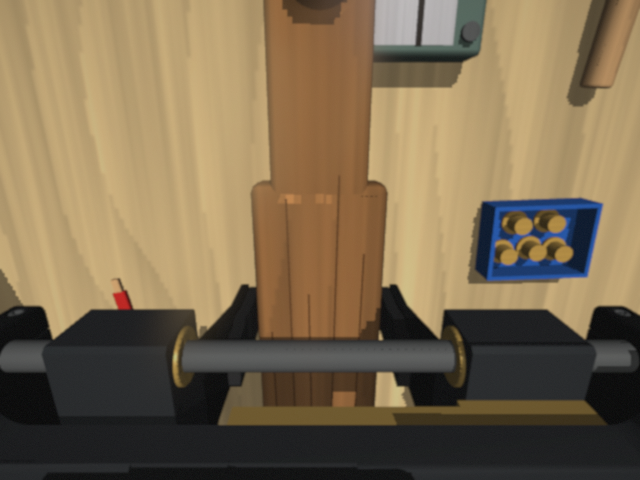

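The wrist view shows only the press's front edge at (375–480, 0–60), with the board blocking the rest. I'll go higher and to the side to see the whole press.

Call:
{"method": "arm_command", "body": {"deltas": [-1,0.02,-0.02,-0.045,0,-1,0.03,-0.02,-0.045,0,-1,0.04,-0.02,-0.045,0,-1,0.04,-0.015,-0.045,0,-1,0.04,0,0,0,-1,0,0,0,0,-1,0,0,0,0,-1,0,0,0,0]}}

```text
time: 6.08
position: [0.4496, 0.0471, 0.3744]
tool_rot: [0.707, 0.707, -0.001, -0.0]
ft_force: [-0.6, -0.2, -3.0]
grip_width: 0.0601
grip_force: 30.0
```

Run:
```python
from h import *
togo([.57,.05,.05],90)
im,d,p=snap("wrist");W=cloud(d,p);np.savez("w3.npz",im=im,W=W);save("pics/w3.png",im)
```

```text
t 6.08 pos [0.4496 0.0471 0.3744] yaw 90.05 tool delta [0.0029 0.1209 0.3242] roll 0.0008
```

View pics/w3.png

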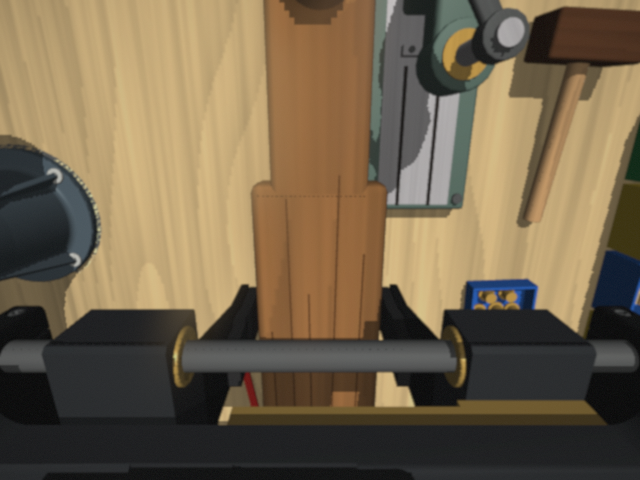

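The press bed's front edge is at v≈207 and its right side runs (463,207)–(475,90). The boss is at (463,55) and the hub cap at (509,32).

Run:
```python
from h import *
D=np.load("w3.npz");W=D["W"]
B=W[90:230,372:490];m=(B[...,2]>.028)&(B[...,2]<.040);q=B[m]
print("bed z",np.median(q[:,2]),"front y",np.percentile(q[:,1],[0,.5,2]))
# right edge: per row max x ; front edge: per col min y
ex=[];
for r in range(B.shape[0]):
    k=B[r][m[r]]
    if len(k)>20: i=k[:,0].argmax();ex.append(k[i,:2])
ex=np.array(ex);f=np.polyfit(ex[:,1],ex[:,0],1);print("right edge slope deg",np.degrees(np.arctan(f[0])),"x at y=.1",np.polyval(f,.1),"x at .196",np.polyval(f,.196),np.std(ex[:,0]-np.polyval(f,ex[:,1])))
ey=[]
for c in range(B.shape[1]):
    k=B[:,c][m[:,c]]
    if len(k)>20:i=k[:,1].argmin();ey.append(k[i,:2])
ey=np.array(ey);f=np.polyfit(ey[:,0],ey[:,1],1);print("front slope",np.degrees(np.arctan(f[0])),"y at .58",np.polyval(f,.58))
def circ(a,t):
    A=np.c_[2*a[:,:2],np.ones(len(a))];c=np.linalg.lstsq(A,(a[:,:2]**2).sum(1),rcond=None)[0];print(t,len(a),c[:2],"r",np.sqrt(c[2]+c[:2]@c[:2]),np.median(a[:,2]))
P=W[0:100,425:535].reshape(-1,3);z=P[:,2]
h=np.histogram(z[z>.1],bins=np.arange(.1,.34,.005));print([(round(b,3),n) for b,n in zip(h[1],h[0]) if n>10])
T=np.load("top.npz")["W"];P=T[195:262,215:350].reshape(-1,3)
h=np.histogram(P[:,2][P[:,2]>.1],bins=np.arange(.1,.34,.005));print("top",[(round(b,3),n) for b,n in zip(h[1],h[0]) if n>4])
for W_,t in((W[0:100,425:535],"w"),(T[195:262,215:350],"t")):
    q=W_.reshape(-1,3);k=q[(q[:,2]>.17)&(q[:,2]<.181)]
    print(t,"boss/overarm min",k.min(0),"max",k.max(0))
    for a,b in((.235,.25),(.25,.275)):
        k=q[(q[:,2]>a)&(q[:,2]<b)]
        if len(k)>5:print(t,a,len(k),k.min(0).round(4),k.max(0).round(4),k.mean(0).round(4))
q=T[195:262,215:350].reshape(-1,3);k=q[(q[:,2]>.031)&(q[:,2]<.039)];print("top bed x pct",np.percentile(k[:,0],[.3,1,99,99.7]),"y",np.percentile(k[:,1],[.3,1,99,99.7]))
S=np.load("scene.npz");Ws=S["W"];q=Ws[265:312,290:415].reshape(-1,3);k=q[(q[:,2]>.03)&(q[:,2]<.037)];print("scene bed",np.percentile(k[:,0],[.3,1,99,99.7]),"y",np.percentile(k[:,1],[.3,1,99,99.7]))
```

```text
bed z 0.03561588956557871 front y [0.02113818 0.0219016  0.02522784]
right edge slope deg 0.020185804914454732 x at y=.1 0.6529775286221502 x at .196 0.6530113502643101 0.0006692655445015845
front slope 4.873509137809873 y at .58 0.03442320462300322
[(np.float64(0.12), np.int64(12)), (np.float64(0.125), np.int64(23)), (np.float64(0.13), np.int64(34)), (np.float64(0.135), np.int64(69)), (np.float64(0.14), np.int64(96)), (np.float64(0.145), np.int64(106)), (np.float64(0.15), np.int64(119)), (np.float64(0.155), np.int64(146)), (np.float64(0.16), np.int64(170)), (np.float64(0.165), np.int64(510)), (np.float64(0.17), np.int64(760)), (np.float64(0.175), np.int64(2222)), (np.float64(0.18), np.int64(253)), (np.float64(0.185), np.int64(56)), (np.float64(0.19), np.int64(55)), (np.float64(0.195), np.int64(59)), (np.float64(0.2), np.int64(55)), (np.float64(0.205), np.int64(62)), (np.float64(0.21), np.int64(48)), (np.float64(0.23), np.int64(83)), (np.float64(0.235), np.int64(147)), (np.float64(0.24), np.int64(336)), (np.float64(0.245), np.int64(498)), (np.float64(0.25), np.int64(1276)), (np.float
[... 1185 characters left out ...]
0.54924463 0.16375143 0.17000224] max [0.61007297 0.23954662 0.18098994]
w 0.235 981 [0.5547 0.1778 0.235 ] [0.5963 0.2192 0.25  ] [0.5669 0.2017 0.2441]
w 0.25 1924 [0.5634 0.1779 0.25  ] [0.5967 0.2109 0.2605] [0.5789 0.1942 0.2537]
t boss/overarm min [0.54936588 0.167801   0.17000694] max [0.61248367 0.31148503 0.18096288]
t 0.235 177 [0.5363 0.1804 0.2359] [0.5989 0.2549 0.25  ] [0.5654 0.2167 0.2453]
t 0.25 145 [0.5341 0.18   0.25  ] [0.5976 0.2542 0.2741] [0.576  0.2012 0.2555]
top bed x pct [0.50699327 0.50786537 0.65458895 0.65542434] y [0.02412604 0.02572468 0.31579508 0.34818909]
scene bed [0.51081296 0.51304374 0.66015309 0.66215512] y [0.02166373 0.02432893 0.31437108 0.31807421]
```

Screw axis: (0.581, 0.195), yaw 90°. The bed edge, boss and hub cap agree on it. I'll back off, then lower in front of the throat.

Call:
{"method": "arm_command", "body": {"deltas": [-1,-0.0385,0.0333,0,0,-1,-0.0385,0.0333,0,0,-1,0,0.0325,0.04,0,-1,0,0.0325,0.04,0,-1,0,0,0.055,0,-1,0,0,0.055,0,-1,0,0,0.055,0,-1,0,0,0.05,0,-1,0,0,0.019,0,-1,0,0,0,0,-1,0,0,0,0]}}

```text
time: 7.5
position: [0.5824, -0.029, 0.0615]
tool_rot: [0.706, 0.708, 0.0, 0.001]
ft_force: [-0.5, 0.4, -2.9]
grip_width: 0.0598
grip_force: 30.0
```

```bash
python3 -c "
from h import *
togo([.581,.055,.0465],90);print(status.get_obs()['ft_force'])"
```

```text
t 7.5 pos [ 0.5824 -0.029   0.0615] yaw 90.12 tool delta [ 0.084  -0.0013  0.015 ] roll 0.0021
[-0.46865262  0.43863164 -2.893265  ]
```

Call:
{"method": "arm_command", "body": {"deltas": [-1,0,-0.0013,0.013,0.002,-1,0.02,0,0,0,-1,0.02,0,0,0,-1,0.02,0,0,0,-1,0.015,0,0,0,-1,0.003,0,0.001,0,-1,0,0,0,0,-1,0,0,0,0]}}

```text
time: 8.5
position: [0.5801, 0.0493, 0.0469]
tool_rot: [0.707, 0.707, -0.0, 0.0]
ft_force: [-0.5, -0.5, -2.9]
grip_width: 0.0599
grip_force: 30.0
```

Call:
{"method": "arm_command", "body": {"deltas": [-1,0.002,0,0,0,-1,0,0,0,0]}}

```text
time: 8.75
position: [0.5799, 0.0515, 0.0469]
tool_rot: [0.707, 0.707, -0.0, -0.0]
ft_force: [-0.1, 0.3, -3.5]
grip_width: 0.0594
grip_force: 30.0
```

Call:
{"method": "arm_command", "body": {"deltas": [-1,0.002,0,0,0,-1,0,0,0,0]}}

```text
time: 9.0
position: [0.5798, 0.0539, 0.0469]
tool_rot: [0.707, 0.707, -0.0, -0.0]
ft_force: [0.0, 0.1, -3.0]
grip_width: 0.0595
grip_force: 30.0
```

Call:
{"method": "arm_command", "body": {"deltas": [-1,0.0015,0.001,0,0,-1,0,0,0,0]}}

```text
time: 9.25
position: [0.5809, 0.0553, 0.0469]
tool_rot: [0.707, 0.708, -0.0, 0.0]
ft_force: [-0.1, -2.0, -3.0]
grip_width: 0.0597
grip_force: 30.0
```

Call:
{"method": "arm_command", "body": {"deltas": [-1,0.0015,0,0,0,-1,0,0,0,0]}}

```text
time: 9.5
position: [0.5811, 0.0554, 0.047]
tool_rot: [0.706, 0.708, -0.001, 0.001]
ft_force: [-0.1, -5.6, -3.3]
grip_width: 0.0594
grip_force: 30.0
```

The handle tip met the stop at TCP y≈0.055, where I predicted. Now I'll lower onto the bed.

Call:
{"method": "arm_command", "body": {"deltas": [-1,-0.001,0,0.002,0,-1,0,0,0.002,0,-1,0,0,0.001,0,-1,0,0,0.001,0,-1,0,0,0,0]}}

```text
time: 10.12
position: [0.5811, 0.0552, 0.0423]
tool_rot: [0.707, 0.708, -0.0, 0.001]
ft_force: [-2.7, -5.4, 6.6]
grip_width: 0.0596
grip_force: 30.0
```

Call:
{"method": "arm_command", "body": {"deltas": [0.6,0,0,0,0,0.8,0,0,0,0,1,0,0,0,0,1,0,0,0,0,1,0,0,-0.03,0,1,0,0,-0.06,0,1,-0.01,0,-0.06,0,1,-0.02,0,-0.06,0,1,-0.03,0,-0.06,0,1,-0.03,0,-0.05,0,1,0,0,0,0,1,0,0,0,0]}}

```text
time: 11.62
position: [0.5802, -0.0315, 0.3552]
tool_rot: [0.707, 0.707, -0.0, -0.001]
ft_force: [0.9, 0.2, -1.2]
grip_width: 0.0873
grip_force: 0.0
```

Run:
```python
from h import *
togo([.55,.25,.32],90)
im,d,p=snap("wrist");W=cloud(d,p);np.savez("w4.npz",im=im,W=W);save("pics/w4.png",im)
q=W[(W[...,2]>.046)&(W[...,2]<.06)&(W[...,1]>-.12)&(W[...,1]<.15)&(abs(W[...,0]-.58)<.06)]
print(len(q),"z",np.median(q[:,2]),"x",np.percentile(q[:,0],[.5,99.5]),"y",q[:,1].min(),q[:,1].max())
k=q[(q[:,1]<.10)];print(cv2.minAreaRect(k[:,:2].astype(np.float32)*1000))
```

```text
t 11.62 pos [ 0.5802 -0.0315  0.3552] yaw 90.04 tool delta [ 0.2815 -0.0299  0.0355] roll 0.0007
8636 z 0.053724926059205036 x [0.54989781 0.60892528] y -0.08341263587401336 0.14995715605922233
((579.4664916992188, 8.2894287109375), (60.031593322753906, 183.40402221679688), 0.0038683395832777023)
```

View pics/w4.png

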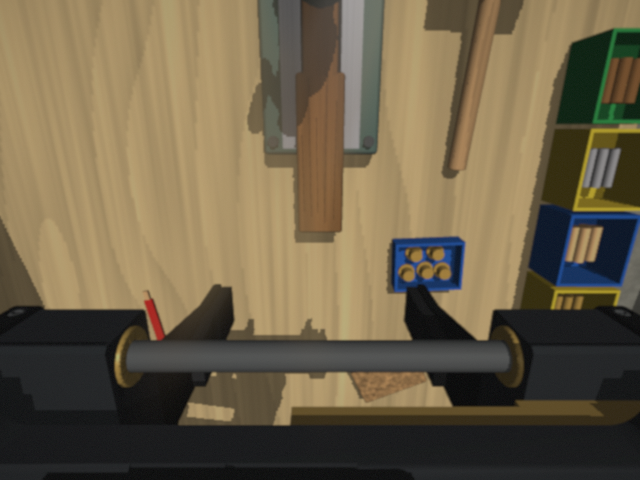

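The board lies flat and centred between the bed edges (u 265–378, board u 298–342). Its top is at z 0.0537 m and its rear end fits a bushing y of about 0.195. Next I'll look at the crank grip from above.

Call:
{"method": "arm_command", "body": {"deltas": [1,0.03,-0.01,-0.025,0,1,0.05,-0.01,-0.02,0,1,0.05,-0.01,-0.015,0,1,0.04,0,0,0,1,0,0,0,0,1,0,0,0,0]}}

```text
time: 12.42
position: [0.5501, 0.1383, 0.4143]
tool_rot: [0.706, 0.708, -0.002, -0.001]
ft_force: [-0.2, 0.4, -0.5]
grip_width: 0.0867
grip_force: 0.0
```

Run:
```python
from h import *
togo([.545,.249,.32],90)
im,d,p=snap("wrist");W=cloud(d,p);np.savez("w5.npz",im=im,W=W);save("pics/w5.png",im)
i=im.astype(int)
m=(W[...,2]>.2)&(W[...,2]<.33)&(W[...,0]>.45)&(W[...,1]>.15)
red=m&(i[...,0]>1.8*i[...,1])&(i[...,0]>70)
q=W[red];print("red",len(q),q.min(0),q.max(0));v,u=np.nonzero(red);print(u.min(),u.max(),v.min(),v.max())
z=q[:,2];t=q[z>z.max()-.006];print("top",len(t),t.min(0),t.max(0),(t.min(0)+t.max(0))/2)
k=W[m&~red];k=k[k[:,2]>.25];print("cap",len(k),k.min(0),k.max(0))
```

```text
t 12.43 pos [0.5501 0.1383 0.4143] yaw 90.12 tool delta [ 0.1108 -0.0046  0.0942] roll 0.0021
red 514 [0.536015   0.23998015 0.30446959] [0.55626313 0.26091144 0.31142281]
301 330 70 102
top 510 [0.536015   0.23998015 0.3055209 ] [0.55626313 0.26080554 0.31142281] [0.54613906 0.25039285 0.30847185]
cap 1726 [0.53351454 0.17838041 0.25000751] [0.59701155 0.26215091 0.31388056]
```

View pics/w5.png

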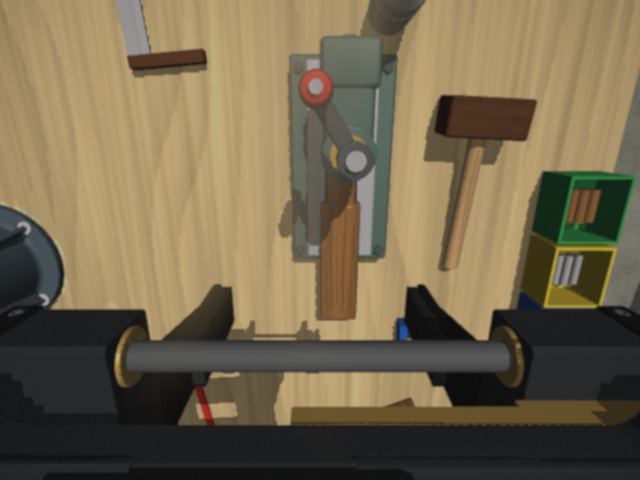

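The red grip top is at (315,87) and the hub cap at (355,160). That puts the grip at (0.547, 0.2505) with a radius of 65 mm, which matches the given size. I'll descend on it.

Call:
{"method": "arm_command", "body": {"deltas": [1,0.056,-0.0015,0,0,1,0.056,-0.0015,0,0,1,0,0,0.04,0,1,0,0,0.05,0,1,0,0,0.045,0,1,0,0,0.017,0,1,0,0,0,0], "newtons": 30}}

```text
time: 13.35
position: [0.5469, 0.2485, 0.2618]
tool_rot: [0.707, 0.707, -0.002, -0.001]
ft_force: [-0.1, 0.5, 0.1]
grip_width: 0.0871
grip_force: 0.0
```

```bash
python3 -c "
from h import *
togo([.547,.2505,.262],90);print(status.get_obs()['ft_force'])"
```

```text
t 13.35 pos [0.5469 0.2485 0.2618] yaw 89.95 tool delta [ 0.002   0.0001 -0.0002] roll -0.0009
[-0.09947344  0.48752162  0.09447647]
```

Call:
{"method": "arm_command", "body": {"deltas": [1,0.002,0,0,0,-1,0,0,0,0,-1,0,0,0,0,-1,0,0,0,0,-1,0,0,0,0,-1,0,0,0,0,-1,0,0,0,0]}}

```text
time: 14.22
position: [0.5477, 0.2521, 0.264]
tool_rot: [0.707, 0.707, -0.0, -0.0]
ft_force: [0.0, 0.4, 0.7]
grip_width: 0.0349
grip_force: 0.0
```

```bash
cat >> h.py <<'E'
C=np.array([.581,.195])
def arc(phi0,phi1,n,r=.065,pitch=.016):
    "rows tool(tx=+y,ty=+x,tz=down)"
    a=np.radians(np.linspace(phi0,phi1,n+1));P=np.c_[np.cos(a),np.sin(a)]*r;d=np.diff(P,axis=0)
    dz=(a[0]-a[-1])/n/2/np.pi*pitch
    print(", ".join(f"-1, {y:.4f}, {x:.4f}, {dz:.4f}, 0" for x,y in d))
def crank():
    o,t,r=pose();v=t[:2]-C;ph=np.arctan2(v[1],v[0]);tg=np.array([np.sin(ph),-np.cos(ph)]);f=np.array(o["ft_force"])
    print("t",round(o["time"],2),"phi",np.degrees(ph).round(2),"r",np.linalg.norm(v).round(4),"z",t[2].round(4),"Ftan",(-f[:2]@tg).round(2),"Frad",(f[:2]@v/np.linalg.norm(v)).round(2),"fz",f[2].round(2),"grip",round(o["grip_width"],4))
E
python3 -c "
from h import *
crank();arc(121.5,1.5,6);arc(1.5,-118.5,6);arc(-118.5,-238.5,6)"
```

```text
t 14.22 phi 120.27 r 0.0661 z 0.264 Ftan -0.24 Frad 0.36 fz 0.66 grip 0.0349
-1, 0.0083, 0.0210, 0.0009, 0, -1, 0.0006, 0.0226, 0.0009, 0, -1, -0.0072, 0.0214, 0.0009, 0, -1, -0.0141, 0.0177, 0.0009, 0, -1, -0.0192, 0.0118, 0.0009, 0, -1, -0.0221, 0.0045, 0.0009, 0
-1, -0.0223, -0.0033, 0.0009, 0, -1, -0.0198, -0.0108, 0.0009, 0, -1, -0.0150, -0.0169, 0.0009, 0, -1, -0.0083, -0.0210, 0.0009, 0, -1, -0.0006, -0.0226, 0.0009, 0, -1, 0.0072, -0.0214, 0.0009, 0
-1, 0.0141, -0.0177, 0.0009, 0, -1, 0.0192, -0.0118, 0.0009, 0, -1, 0.0221, -0.0045, 0.0009, 0, -1, 0.0223, 0.0033, 0.0009, 0, -1, 0.0198, 0.0108, 0.0009, 0, -1, 0.0150, 0.0169, 0.0009, 0
```

Call:
{"method": "arm_command", "body": {"deltas": [-1,0,0,0,0,-1,0,0,0,0,-1,0,0,0,0]}}

```text
time: 14.6
position: [0.5475, 0.2522, 0.264]
tool_rot: [0.707, 0.707, -0.0, -0.0]
ft_force: [0.3, 1.4, -0.0]
grip_width: 0.0258
grip_force: 30.0
```

Call:
{"method": "arm_command", "body": {"deltas": [-1,0.0083,0.021,0.0009,0,-1,0.0006,0.0226,0.0009,0,-1,-0.0072,0.0214,0.0009,0,-1,-0.0141,0.0177,0.0009,0,-1,-0.0192,0.0118,0.0009,0,-1,-0.0221,0.0045,0.0009,0]}}

```text
time: 15.35
position: [0.647, 0.1975, 0.2586]
tool_rot: [0.707, 0.707, 0.0, -0.001]
ft_force: [-5.4, 2.9, 4.4]
grip_width: 0.0257
grip_force: 30.0
```

```bash
python3 -c "
from h import *
crank()"
```

```text
t 15.35 phi 2.16 r 0.066 z 0.2586 Ftan 3.07 Frad -5.25 fz 4.41 grip 0.0257
```

Call:
{"method": "arm_command", "body": {"deltas": [-1,-0.0223,-0.0041,0.0009,0,-1,-0.0198,-0.0108,0.0009,0,-1,-0.015,-0.0169,0.0009,0,-1,-0.0083,-0.021,0.0009,0,-1,-0.0006,-0.0226,0.0009,0,-1,0.0072,-0.0214,0.0009,0,-1,0.0141,-0.0177,0.0009,0,-1,0.0192,-0.0118,0.0009,0,-1,0.0221,-0.0045,0.0009,0,-1,0.0223,0.0033,0.0009,0,-1,0.0198,0.0108,0.0009,0,-1,0.015,0.0169,0.0009,0]}}

```text
time: 16.85
position: [0.545, 0.2506, 0.2481]
tool_rot: [0.707, 0.707, -0.002, -0.0]
ft_force: [-2.6, -1.7, 2.7]
grip_width: 0.0262
grip_force: 30.0
```

```bash
python3 -c "
from h import *
crank()"
```

```text
t 16.85 phi 122.97 r 0.0662 z 0.2481 Ftan 3.14 Frad 0.03 fz 2.7 grip 0.0262
```

Call:
{"method": "arm_command", "body": {"deltas": [-1,0.0083,0.021,0.0009,0,-1,0.0006,0.0226,0.0009,0,-1,-0.0072,0.0214,0.0009,0,-1,-0.0141,0.0177,0.0009,0,-1,-0.0192,0.0118,0.0009,0,-1,-0.0221,0.0045,0.0009,0,-1,-0.0223,-0.0033,0.0009,0,-1,-0.0198,-0.0108,0.0009,0,-1,-0.015,-0.0169,0.0009,0,-1,-0.0083,-0.021,0.0009,0,-1,-0.0006,-0.0226,0.0009,0,-1,0.0072,-0.0214,0.0009,0]}}

```text
time: 18.35
position: [0.551, 0.1394, 0.2374]
tool_rot: [0.707, 0.707, 0.003, 0.001]
ft_force: [8.9, 9.8, -5.3]
grip_width: 0.0259
grip_force: 30.0
```

```bash
python3 -c "
from h import *
crank();arc(-118.5,-178.5,6);arc(-178.5,-238.5,6);arc(-238.5,-298.5,6)
"
```

```text
t 18.35 phi -118.34 r 0.0632 z 0.2374 Ftan 3.16 Frad -12.85 fz -5.27 grip 0.0259
-1, 0.0063, -0.0094, 0.0004, 0, -1, 0.0078, -0.0082, 0.0004, 0, -1, 0.0091, -0.0067, 0.0004, 0, -1, 0.0101, -0.0051, 0.0004, 0, -1, 0.0109, -0.0032, 0.0004, 0, -1, 0.0113, -0.0013, 0.0004, 0
-1, 0.0113, 0.0007, 0.0004, 0, -1, 0.0110, 0.0026, 0.0004, 0, -1, 0.0104, 0.0045, 0.0004, 0, -1, 0.0094, 0.0063, 0.0004, 0, -1, 0.0082, 0.0078, 0.0004, 0, -1, 0.0067, 0.0091, 0.0004, 0
-1, 0.0051, 0.0101, 0.0004, 0, -1, 0.0032, 0.0109, 0.0004, 0, -1, 0.0013, 0.0113, 0.0004, 0, -1, -0.0007, 0.0113, 0.0004, 0, -1, -0.0026, 0.0110, 0.0004, 0, -1, -0.0045, 0.0104, 0.0004, 0
```

Radial force shows my circle's centre is about 2 mm too low in y. I'll shift it +2 mm and go on at half speed.

Call:
{"method": "arm_command", "body": {"deltas": [-1,0.0073,-0.0094,0.0004,0,-1,0.0088,-0.0082,0.0004,0,-1,0.0091,-0.0067,0.0004,0,-1,0.0101,-0.0051,0.0004,0,-1,0.0109,-0.0032,0.0004,0,-1,0.0113,-0.0013,0.0004,0]}}

```text
time: 19.1
position: [0.5168, 0.1938, 0.2348]
tool_rot: [0.707, 0.708, -0.001, 0.003]
ft_force: [5.8, -5.7, -2.1]
grip_width: 0.0257
grip_force: 30.0
```

```bash
sed -i 's/^C=.*/C=np.array([.5813,.197])/' h.py; python3 -c "
from h import *
crank()
"
```

```text
t 19.1 phi -177.16 r 0.0646 z 0.2348 Ftan 5.94 Frad -5.52 fz -2.07 grip 0.0257
```

Call:
{"method": "arm_command", "body": {"deltas": [-1,0.0113,0.0007,0.0004,0,-1,0.011,0.0026,0.0004,0,-1,0.0104,0.0045,0.0004,0,-1,0.0094,0.0063,0.0004,0,-1,0.0082,0.0078,0.0004,0,-1,0.0067,0.0091,0.0004,0]}}

```text
time: 19.85
position: [0.5446, 0.2504, 0.2321]
tool_rot: [0.707, 0.708, -0.004, 0.001]
ft_force: [-3.6, -5.8, 3.5]
grip_width: 0.0263
grip_force: 30.0
```

```bash
python3 -c "
from h import *
crank()
"
```

```text
t 19.85 phi 124.49 r 0.0648 z 0.2321 Ftan 6.28 Frad -2.76 fz 3.46 grip 0.0263
```

Contact: Ftan went from 3.2 to 6.1 N, about 80 N of press fit. I'll drive another 50°, then take small steps.

Call:
{"method": "arm_command", "body": {"deltas": [-1,0.0051,0.0101,0.0004,0,-1,0.0032,0.0109,0.0004,0,-1,0.0013,0.0113,0.0005,0,-1,-0.0007,0.0113,0.0004,0,-1,-0.0026,0.011,0.0005,0]}}

```text
time: 20.48
position: [0.5981, 0.2599, 0.23]
tool_rot: [0.707, 0.708, -0.003, -0.002]
ft_force: [-5.7, 3.4, 4.4]
grip_width: 0.0259
grip_force: 30.0
```

```bash
python3 -c "
from h import *
crank()
for k in range(12): a=71.5-15*k;print(a,np.cos(np.radians(a-15)).round(2),np.sin(np.radians(a-15)).round(2));arc(a,a-15,3)
"
```

```text
t 20.48 phi 75.08 r 0.0651 z 0.23 Ftan 6.43 Frad 1.81 fz 4.39 grip 0.0259
71.5 0.55 0.83
-1, -0.0020, 0.0053, 0.0002, 0, -1, -0.0025, 0.0051, 0.0002, 0, -1, -0.0029, 0.0049, 0.0002, 0
56.5 0.75 0.66
-1, -0.0033, 0.0046, 0.0002, 0, -1, -0.0037, 0.0043, 0.0002, 0, -1, -0.0041, 0.0039, 0.0002, 0
41.5 0.89 0.45
-1, -0.0044, 0.0036, 0.0002, 0, -1, -0.0047, 0.0032, 0.0002, 0, -1, -0.0050, 0.0027, 0.0002, 0
26.5 0.98 0.2
-1, -0.0052, 0.0023, 0.0002, 0, -1, -0.0054, 0.0018, 0.0002, 0, -1, -0.0055, 0.0014, 0.0002, 0
11.5 1.0 -0.06
-1, -0.0056, 0.0009, 0.0002, 0, -1, -0.0057, 0.0004, 0.0002, 0, -1, -0.0057, -0.0001, 0.0002, 0
-3.5 0.95 -0.32
-1, -0.0056, -0.0006, 0.0002, 0, -1, -0.0056, -0.0011, 0.0002, 0, -1, -0.0055, -0.0016, 0.0002, 0
-18.5 0.83 -0.55
-1, -0.0053, -0.0020, 0.0002, 0, -1, -0.0051, -0.0025, 0.0002, 0, -1, -0.0049, -0.0029, 0.0002, 0
-33.5 0.66 -0.75
-1, -0.0046, -0.0033, 0.0002, 0, -1, -0.0043, -0.0037, 0.0002, 0, -1, -0.0039, -0.0041, 0.0002, 0
-48.5 0.45 -0.89
-1, -0.0036, -0.0044, 0.0002, 0, -1, -0.0032, -0.0047, 0.0002, 0, -1, -0.0027, -0.0050, 0.0002, 0
-63.5 0.2 -0.98
-1, -0.0023, -0.0052, 0.0002, 0, -1, -0.0018, -0.0054, 0.0002, 0, -1, -0.0014, -0.0055, 0.0002, 0
-78.5 -0.06 -1.0
-1, -0.0009, -0.0056, 0.0002, 0, -1, -0.0004, -0.0057, 0.0002, 0, -1, 0.0001, -0.0057, 0.0002, 0
-93.5 -0.32 -0.95
-1, 0.0006, -0.0056, 0.0002, 0, -1, 0.0011, -0.0056, 0.0002, 0, -1, 0.0016, -0.0055, 0.0002, 0
```

Call:
{"method": "arm_command", "body": {"deltas": [-1,-0.002,0.0053,0.0002,0,-1,-0.0025,0.0051,0.0002,0,-1,-0.0029,0.0049,0.0003,0]}}

```text
time: 20.85
position: [0.6138, 0.2535, 0.2293]
tool_rot: [0.707, 0.708, -0.001, -0.003]
ft_force: [-3.9, 3.6, 2.6]
grip_width: 0.0257
grip_force: 30.0
```

```bash
python3 -c "
from h import *
crank()"
```

```text
t 20.85 phi 60.09 r 0.0652 z 0.2293 Ftan 5.14 Frad 1.19 fz 2.59 grip 0.0257
```

Call:
{"method": "arm_command", "body": {"deltas": [-1,-0.0033,0.0046,0.0002,0,-1,-0.0037,0.0043,0.0002,0]}}

```text
time: 21.1
position: [0.6232, 0.247, 0.2289]
tool_rot: [0.707, 0.708, -0.001, -0.002]
ft_force: [-2.5, 6.2, 1.9]
grip_width: 0.0256
grip_force: 30.0
```

```bash
python3 -c "
from h import *
crank()"
```

```text
t 21.1 phi 50.06 r 0.0653 z 0.2289 Ftan 5.89 Frad 3.16 fz 1.9 grip 0.0256
```

Call:
{"method": "arm_command", "body": {"deltas": [-1,-0.0041,0.0039,0.0002,0,-1,-0.0044,0.0036,0.0002,0,-1,-0.0047,0.0032,0.0002,0]}}

```text
time: 21.48
position: [0.6349, 0.2344, 0.2283]
tool_rot: [0.707, 0.708, 0.001, -0.002]
ft_force: [0.1, 7.3, -0.7]
grip_width: 0.0257
grip_force: 30.0
```

```bash
python3 -c "
from h import *
crank()"
```

```text
t 21.48 phi 34.91 r 0.0654 z 0.2283 Ftan 5.98 Frad 4.23 fz -0.71 grip 0.0257
```

Call:
{"method": "arm_command", "body": {"deltas": [-1,-0.005,0.003,0.0002,0,-1,-0.0052,0.0025,0.0002,0,-1,-0.0054,0.0018,0.0003,0]}}

```text
time: 21.85
position: [0.643, 0.2187, 0.2276]
tool_rot: [0.707, 0.708, 0.001, -0.001]
ft_force: [1.7, 7.2, -1.6]
grip_width: 0.026
grip_force: 30.0
```

```bash
python3 -c "
from h import *
crank()"
```

```text
t 21.85 phi 19.39 r 0.0654 z 0.2276 Ftan 6.24 Frad 4.01 fz -1.56 grip 0.026
```

Call:
{"method": "arm_command", "body": {"deltas": [-1,-0.0055,0.0016,0.0002,0,-1,-0.0056,0.0011,0.0002,0,-1,-0.0057,0.0005,0.0002,0]}}

```text
time: 22.22
position: [0.6466, 0.2016, 0.2269]
tool_rot: [0.707, 0.707, 0.001, -0.001]
ft_force: [2.2, 5.8, -1.3]
grip_width: 0.0258
grip_force: 30.0
```

```bash
python3 -c "
from h import *
crank()"
```

```text
t 22.23 phi 4.01 r 0.0655 z 0.2269 Ftan 5.66 Frad 2.64 fz -1.3 grip 0.0258
```

Call:
{"method": "arm_command", "body": {"deltas": [-1,-0.0057,-0.0001,0.0002,0,-1,-0.0056,-0.0006,0.0002,0,-1,-0.0056,-0.0011,0.0002,0]}}

```text
time: 22.6
position: [0.6455, 0.1842, 0.2262]
tool_rot: [0.707, 0.707, 0.002, -0.0]
ft_force: [4.1, 6.6, -2.3]
grip_width: 0.026
grip_force: 30.0
```

```bash
python3 -c "
from h import *
crank()"
```

```text
t 22.6 phi -11.24 r 0.0655 z 0.2262 Ftan 7.27 Frad 2.72 fz -2.27 grip 0.026
```

Call:
{"method": "arm_command", "body": {"deltas": [-1,-0.0055,-0.0016,0.0002,0]}}

```text
time: 22.72
position: [0.6441, 0.1786, 0.226]
tool_rot: [0.707, 0.707, 0.002, 0.0]
ft_force: [4.7, 4.5, -2.2]
grip_width: 0.0255
grip_force: 30.0
```

```bash
python3 -c "
from h import *
crank()"
```

```text
t 22.73 phi -16.36 r 0.0655 z 0.226 Ftan 5.63 Frad 3.25 fz -2.2 grip 0.0255
```

Noise; it's still driving at the press-fit level. On by 10–15°.

Call:
{"method": "arm_command", "body": {"deltas": [-1,-0.0053,-0.002,0.0002,0,-1,-0.0051,-0.0025,0.0003,0,-1,-0.0049,-0.0029,0.0002,0]}}

```text
time: 23.1
position: [0.637, 0.1627, 0.2253]
tool_rot: [0.707, 0.707, 0.002, 0.001]
ft_force: [5.7, 4.3, -3.9]
grip_width: 0.0258
grip_force: 30.0
```

```bash
python3 -c "
from h import *
crank()"
```

```text
t 23.1 phi -31.58 r 0.0654 z 0.2253 Ftan 6.65 Frad 2.59 fz -3.85 grip 0.0258
```

Call:
{"method": "arm_command", "body": {"deltas": [-1,-0.0046,-0.0033,0.0002,0,-1,-0.0043,-0.0037,0.0002,0,-1,-0.0039,-0.0041,0.0002,0]}}

```text
time: 23.48
position: [0.6261, 0.1495, 0.2246]
tool_rot: [0.707, 0.707, 0.001, 0.001]
ft_force: [5.5, 2.8, -3.9]
grip_width: 0.0261
grip_force: 30.0
```

```bash
python3 -c "
from h import *
crank()"
```

```text
t 23.48 phi -46.7 r 0.0653 z 0.2246 Ftan 5.93 Frad 1.76 fz -3.88 grip 0.0261
```

Call:
{"method": "arm_command", "body": {"deltas": [-1,-0.0036,-0.0044,0.0002,0,-1,-0.0032,-0.0047,0.0003,0,-1,-0.0027,-0.005,0.0002,0]}}

```text
time: 23.85
position: [0.6131, 0.14, 0.2241]
tool_rot: [0.707, 0.707, 0.002, 0.002]
ft_force: [7.6, 2.7, -4.7]
grip_width: 0.0255
grip_force: 30.0
```

```bash
python3 -c "
from h import *
crank()"
```

```text
t 23.85 phi -60.82 r 0.0653 z 0.2241 Ftan 7.96 Frad 1.35 fz -4.69 grip 0.0255
```

Call:
{"method": "arm_command", "body": {"deltas": [-1,-0.0023,-0.0052,0.0002,0]}}

```text
time: 23.98
position: [0.6084, 0.1377, 0.2239]
tool_rot: [0.707, 0.707, 0.003, 0.002]
ft_force: [10.1, 3.2, -6.2]
grip_width: 0.0256
grip_force: 30.0
```

```bash
python3 -c "
from h import *
crank()"
```

```text
t 23.98 phi -65.4 r 0.0652 z 0.2239 Ftan 10.48 Frad 1.29 fz -6.21 grip 0.0256
```

Call:
{"method": "arm_command", "body": {"deltas": [-1,0,0,0,0]}}

```text
time: 24.1
position: [0.6078, 0.1374, 0.2238]
tool_rot: [0.707, 0.707, 0.002, 0.002]
ft_force: [8.3, 2.4, -5.0]
grip_width: 0.026
grip_force: 30.0
```

```bash
python3 -c "
from h import *
crank()"
```

```text
t 24.1 phi -66.04 r 0.0652 z 0.2238 Ftan 8.59 Frad 1.15 fz -4.97 grip 0.026
```

Call:
{"method": "arm_command", "body": {"deltas": [-1,-0.0009,-0.0021,0.0001,0]}}

```text
time: 24.22
position: [0.6067, 0.1369, 0.2238]
tool_rot: [0.707, 0.707, 0.003, 0.002]
ft_force: [9.9, 3.8, -6.1]
grip_width: 0.0257
grip_force: 30.0
```

```bash
python3 -c "
from h import *
crank()"
```

```text
t 24.23 phi -67.09 r 0.0652 z 0.2238 Ftan 10.61 Frad 0.36 fz -6.06 grip 0.0257
```

Call:
{"method": "arm_command", "body": {"deltas": [-1,0,0,0,0]}}

```text
time: 24.35
position: [0.6064, 0.1368, 0.2238]
tool_rot: [0.707, 0.707, 0.003, 0.002]
ft_force: [9.3, 2.9, -5.9]
grip_width: 0.0257
grip_force: 30.0
```

```bash
python3 -c "
from h import *
crank()
arc(-70.5,49.5,6);arc(49.5,169.5,6)"
```

```text
t 24.35 phi -67.35 r 0.0652 z 0.2238 Ftan 9.7 Frad 0.91 fz -5.91 grip 0.0257
-1, 0.0111, 0.0196, -0.0009, 0, -1, 0.0172, 0.0147, -0.0009, 0, -1, 0.0211, 0.0079, -0.0009, 0, -1, 0.0226, 0.0002, -0.0009, 0, -1, 0.0213, -0.0075, -0.0009, 0, -1, 0.0174, -0.0144, -0.0009, 0
-1, 0.0115, -0.0195, -0.0009, 0, -1, 0.0041, -0.0222, -0.0009, 0, -1, -0.0037, -0.0223, -0.0009, 0, -1, -0.0111, -0.0196, -0.0009, 0, -1, -0.0172, -0.0147, -0.0009, 0, -1, -0.0211, -0.0079, -0.0009, 0
```

The crank stiffened from 6.1 to about 9.8 N (roughly 165 N under the ram), so the flange has landed and is held tight. I'll wind back 240°.

Call:
{"method": "arm_command", "body": {"deltas": [-1,0.0111,0.0196,-0.0009,0,-1,0.0172,0.0147,-0.0009,0,-1,0.0211,0.0079,-0.0009,0,-1,0.0226,0.0002,-0.0009,0,-1,0.0213,-0.0075,-0.0009,0,-1,0.0174,-0.0144,-0.0009,0,-1,0.0115,-0.0195,-0.0009,0,-1,0.0041,-0.0222,-0.0009,0,-1,-0.0037,-0.0223,-0.0009,0,-1,-0.0111,-0.0196,-0.0009,0,-1,-0.0172,-0.0147,-0.0009,0,-1,-0.0211,-0.0079,-0.0009,0]}}

```text
time: 25.85
position: [0.518, 0.2098, 0.2342]
tool_rot: [0.707, 0.708, 0.001, 0.001]
ft_force: [9.0, 2.1, -9.8]
grip_width: 0.0259
grip_force: 30.0
```

```bash
python3 -c "
from h import *
crank()"
```

```text
t 25.85 phi 168.55 r 0.0646 z 0.2342 Ftan -3.85 Frad -8.43 fz -9.79 grip 0.0259
```

Call:
{"method": "arm_command", "body": {"deltas": [0,0,0,0,0,1,0,0,0,0,1,0,0,0,0,1,0,0,0,0,1,0,0,0,0,1,0,0,-0.02,0,1,0,0,-0.05,0,1,0,0,-0.06,0,1,-0.04,0,-0.04,0,1,-0.06,0,0,0,1,-0.06,0,0,0,1,0,0,0,0]}}

```text
time: 27.35
position: [0.5183, 0.0468, 0.4048]
tool_rot: [0.709, 0.705, -0.0, 0.0]
ft_force: [0.3, 1.0, -0.1]
grip_width: 0.0869
grip_force: 0.0
```

Run:
```python
from h import *
togo([.58,.0,.4])
im,d,p=snap("wrist");W=cloud(d,p);save("pics/w6.png",im)
q=W[(W[...,2]>.046)&(W[...,2]<.06)&(W[...,1]>-.12)&(W[...,1]<.10)&(abs(W[...,0]-.58)<.06)]
print(len(q),"z",np.median(q[:,2]),cv2.minAreaRect(q[:,:2].astype(np.float32)*1000), q[:,1].min())
im,d,p=snap("scene");save("pics/s6.png",cv2.resize(im[180:330,260:460],None,fx=4,fy=4,interpolation=cv2.INTER_CUBIC))
```

```text
t 27.35 pos [0.5183 0.0468 0.4048] yaw 89.71 tool delta [-0.0465  0.062   0.0049] roll None
4841 z 0.053264563735603176 ((579.3156127929688, 9.167396545410156), (181.48403930664062, 60.29233932495117), 89.99217224121094) -0.08157825368148888
```

View pics/s6.png

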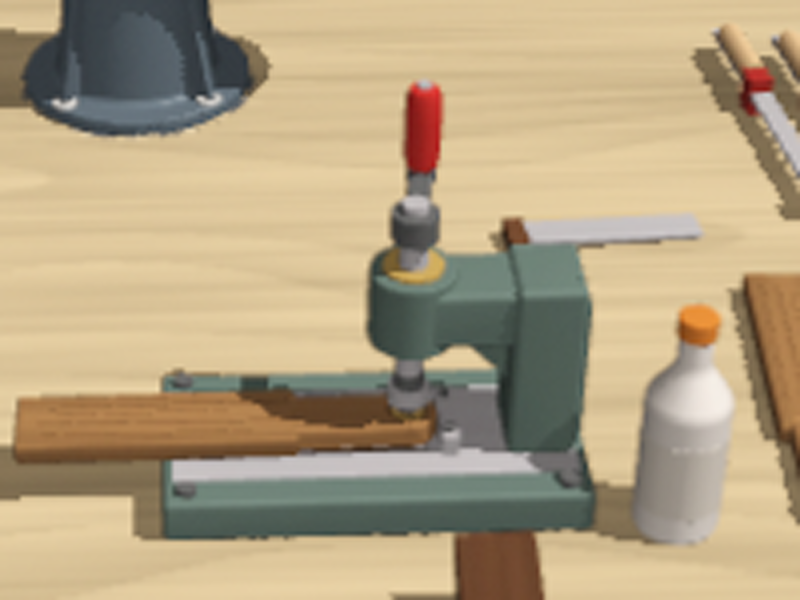

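The scene crop shows the board flat on the bed with its tip at the stop (435,420), the ram (408,390) raised over the bushing, and the grip (423,130) released.

```bash
python3 -c "
from rig import order
print(order.hand_in())"
```

```text
the job is handed in; nothing more can be done
None
```

The bushing is pressed home and held tight at roughly 165 N, estimated from about 9.8 N at the grip. The ram is wound back about two thirds of a turn (10 mm), the grip is released and the board lies flat on the press bed; I handed in at about 27 s and no verdict came back.

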